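Clear the jammed ball chute with the push stick

ROBOT

A 6-joint arm with a two-finger parallel gripper is mounted at the origin on the work surface. World frame = base frame: x ahead of the robot, y to its left, z up, the work surface at z = 0. Lengths are in m, angles in degrees, forces in N, time in s.
With the tool pointing down it reaches from about 0.275 to 0.975 m from the base axis. Payload 8.4 kg.
Tool frame: the origin (TCP) lies midway between the tips of the shut fingers; the grasp point (between the pads) lies 19 mm behind it (hold_point_z is the distance from the TCP to the grasp point, in m); z points along the fingers, y is the line along which they close (so a half turn about z gives the same grasp; the last joint's range is limited). The gripper opens to 92 mm and grips with 3 to 60 N. Pads are 20 mm wide; open, the fingers measure 128 mm over their backs; the gripper's body (75 mm by 189 mm) begins 69 mm behind the grasp point.
Start: joints at [-76.169, 20.225, 93.587, -0, 66.188, -0.138], TCP at [0.151, -0.607, 0.215] pointing down, gripper open.
Joint ranges: [-150.9, 150.9], [-52.94, 120.26], [3.33, 152.33], [-74.26, 254.26], [0, 154.13], [-172.89, 172.89]. Speed limits (degrees/s): [127.2, 127.2, 159.86, 180, 180, 180].

INTERFACE

Orientations are given as [roll, pitch, yaw] about the fixed x, y, z axes, in that order (R = Rz(yaw) Ry(pitch) Rx(roll)).
In Python, from workcell import sense, read_camera, hand_in, hold_point_z gives the robot as it stands.
- The arm moves only by the tool send_rows, never from a script. Its argument "commands" is a list of rows, each an object with "dp": the shift along the tool's x, y, z scaled (see below), a list of three; "angular": the turn, a rotation vector about the tool's x, y, z scaled (see below), a list of three; "gripper": the opening, from 0 (shut) to 1 (fully open). In form: [{"dp": [dx, dy, dz], "angular": [rx, ry, rz], "gripper": gripper}, ...]. A call has 1 to 20 rows; each row is the pose to reach, as a shift and turn from the pose commanded when the call began, along the tool's axes at that moment, turning the shorter way round; what a row does not reach only later rows make up. The controller multiplies each number of a shift by 500 mm and each number of a turn by 180 degrees. A row lasts 1/12 s, in which the tool goes at most 41.7 mm and 7.16 degrees, less where a joint would pass 70% of its speed; a pose out of reach is approached as far as the arm can. A call with a number of a shift or a turn outside -1 to 1 is refused whole. A call with a gripper value outside its range is refused whole. The fingers move at their own pace and stop on an object; "grip_force" is the grip in N (left out, the last holds). Time passes only in rows, so rows that repeat a pose let the fingers close. It gives the time, the measured TCP pose, the force, the opening and the grip force at its end, in the units of the state.
- sense(): the state, without advancing time (a new reading comes with each control period).
- read_camera(name): name is "side" or "top"; returns a dict with "color" (420x560x3 uint8, red, green, blue), "K" (3x3 intrinsics, pixels), "pose" (4x4, takes a point from camera to world coordinates). Camera axes: x right, y down, z forward; pixel columns grow to the right and rows downward; lengths in m; the calibration is good to about 2 mm. A picture is of the moment at which its call begins. There is no depth.
- hand_in(): hands the job in; it is judged then, once.
The state is a dict: "time": time; "q": joint angles; "joint_vel": joint speeds; "tau": joint torques, N m; "ee_pos": TCP position; "ee_rot": TCP orientation; "force": force on the tool from outside, world axes, zero at the start; "ft_torque": the same for the moment, N m; "gripper_width": opening from 0.0 (shut) to 1.0 (fully open); "finger_force": force on a finger pad.
Only numpy, scipy, OpenCV 4.12 (cv2) and the standard library are available. Lean on these libraries where they do the work, as an engineer would, in place of code of your own. Each camera call takes 0.05 s, during which the arm holds its last target. There are 200 camera calls.

TASK

Four red wooden balls have jammed at the mouth of the sloping chute. Take the push stick from its stand, lean it in under the wire guard and gently nudge the blocking ball (the one wedged against the plain side wall) back up the slope so that the balls roll out into the tray, again if they jam again, until all four lie in the tray; then stand the stick back upright in its stand. Move the balls only with the stick, never with the gripper, and leave the jar, the two wooden pucks and the brush where they are.

Things in the scene. Friction and masses are not known exactly. Their poses are not given: they have to be found in the camera images.
- chute: Fixed wooden chute, grey floor sloping up at 10 degrees along its +x. Origin on the table below the middle of its open lower lip; x horizontal, uphill; +y left looking uphill; z up. Floor 75 mm above the origin at the lip, 270 mm long up the slope, closed at the top. Channel 72 mm wide; side walls 8 mm thick, 58 mm high square to the floor. The -y wall is plain.
- chute_shoulder (a point): On the floor where the uphill face of the blue shoulder (45 mm high) meets the +y wall, 45 mm up the slope. That face runs inward and downhill at 24 degrees over 28 mm of the width, leaving a 43 mm opening along the -y wall. A ball in this corner rolls along the face and out by itself once the ball wedged between it and the -y wall is pushed back 25 to 35 mm up the slope, stick and all.
- chute_guard (a point): Middle of the lower edge, underside, of the fixed wire guard (3 mm rods along the slope, 12 mm apart, crossbars on the walls), 76 mm up the slope, 58 mm from the floor; it runs to the upper end. Below it the channel is open above. When the stick is drawn back the queue rolls on; two balls may jam again, the blocker always on the -y side.
- tray: Fixed open wooden catch tray below the chute's lip, 150 x 170 x 60 mm, walls and floor about 6 mm; origin at the centre of its underside, x along its 150 mm side, nearly aligned with the chute.
- ball_a_center (a point): Centre of a loose red lacquered wooden ball, 40 mm in diameter, about 24 g, slippery; starts in the corner of the blue shoulder.
- ball_b_center (a point): Centre of a loose red lacquered wooden ball, 40 mm in diameter, about 24 g, slippery; the blocking ball at the start, wedged against the plain -y wall, centre about 83 mm up the slope.
- ball_c_center (a point): Centre of a loose red lacquered wooden ball, 40 mm in diameter, about 24 g, slippery; starts behind ball_a.
- ball_d_center (a point): Centre of a loose red lacquered wooden ball, 40 mm in diameter, about 24 g, slippery; starts behind ball_b.
- stick: Loose yellow push stick, 14 x 14 mm square, 180 mm long, about 30 g, black band near the top; origin at the centre of its lower end, z along the stick to its top. At the start it stands upright in the stand, its sides parallel to the stand's.
- stick_tip (a point): Centre of the stick's lower end.
- stick_grip (a point): Middle of the black band (50 mm long), 145 mm above the lower end, 35 mm below the top: grip here.
- stand: Fixed dark wooden block 70 x 70 x 65 mm with one square hole, 25 mm wide and 55 mm deep, in the middle of its top, sides parallel to the block's; origin at the centre of the block's underside, hole floor 10 mm above it.
- jar: Bystander: loose closed glass jar with a white cap, 72 mm in diameter, 85 mm tall; origin at the centre of its underside.
- puck1: Bystander: loose wooden puck, 56 mm in diameter, 40 mm tall; origin at the centre of its underside.
- puck2: Bystander: loose wooden puck like puck1.
- brush: Bystander: loose paint brush about 190 mm long lying on the table along its own x; origin near its middle, underneath.
There are look-alikes about, which are no part of the job. Of the things that look like the stick, the larger one is meant.

How it is judged:
By the outcome, as a careful person would: the job done as asked, in the order asked, and still so for the second after the job is handed in, with the robot touching nothing.
It also fails if it takes over 58 s, if anything falls off the work surface, if the arm or the gripper's body presses on something with over 40 N, if the wrist force passes 120 N, or if a joint passes its speed limit or range.

## Working session

There is one attempt and no reset: what is moved stays moved. The work goes in short steps, Python scripts to look and compute and a tool call to move; the robot and the scene stay as the last step left them, time stands still between calls to the robot, and variables do not carry over. Pictures are saved under pics/ and viewed, at most 10 in all, crops included, and the job is handed in when it is done.

Besides the shell and the picture viewer there is one more tool, called after "Emit:" in YAML: its name, and indented under it one key for each argument. send_rows: Moves the arm, as the interface text tells. Its arguments: {"type":"object","properties":{"commands":{"type":"array"},"grip_force":{"type":"number"}},"required":["commands"]}

```bash
mkdir -p pics; ls
python3 - <<'E'
from workcell import *
import cv2,numpy as np
print(sense(),hold_point_z)
for n in("top","side"):
    c=read_camera(n);cv2.imwrite(f"pics/{n}0.png",cv2.resize(c["color"][:,:,::-1],(800,600),interpolation=cv2.INTER_CUBIC));print(n,c["K"].tolist(),np.round(c["pose"],4).tolist())
E
```

```text
pics
{'time': 0.0, 'q': array([-7.61706597e+01,  2.02630812e+01,  9.36276247e+01,  3.85502759e-04,
        6.61900379e+01, -1.37008969e-01]), 'joint_vel': array([-0.06328145,  0.10140695,  0.05833936,  0.05496893,  0.05950252,
       -0.0621561 ]), 'tau': array([-5.33544371e-04, -5.93843365e+01, -3.34210825e+01,  6.97616930e-02,
        2.35025579e-02, -1.23486293e-04]), 'ee_pos': array([ 0.15073345, -0.60603831,  0.21386807]), 'ee_rot': array([-1.79919257e+02, -5.45550469e-04,  1.39661930e+01]), 'force': array([ 0.41687209, -0.69595314, -0.37110433]), 'ft_torque': array([-0.0197787 ,  0.00846769,  0.03449662]), 'finger_force': 0.0, 'gripper_width': 1.0014440486097356} 0.0187
top [[491.26639746117166, 0.0, 285.01016635707884], [0.0, 491.26639746117166, 204.0191169789125], [0.0, 0.0, 1.0]] [[-0.0213, -0.9853, 0.1696, 0.3917], [-0.9998, 0.021, -0.0038, -0.0001], [0.0002, -0.1697, -0.9855, 1.149], [0.0, 0.0, 0.0, 1.0]]
side [[410.45238640726046, 0.0, 281.14124567278134], [0.0, 410.45238640726046, 204.40999363581963], [0.0, 0.0, 1.0]] [[0.9575, -0.1574, 0.2419, 0.3146], [-0.2886, -0.509, 0.811, -0.7837], [-0.0045, -0.8463, -0.5327, 0.6372], [0.0, 0.0, 0.0, 1.0]]
```

View pics/top0.png

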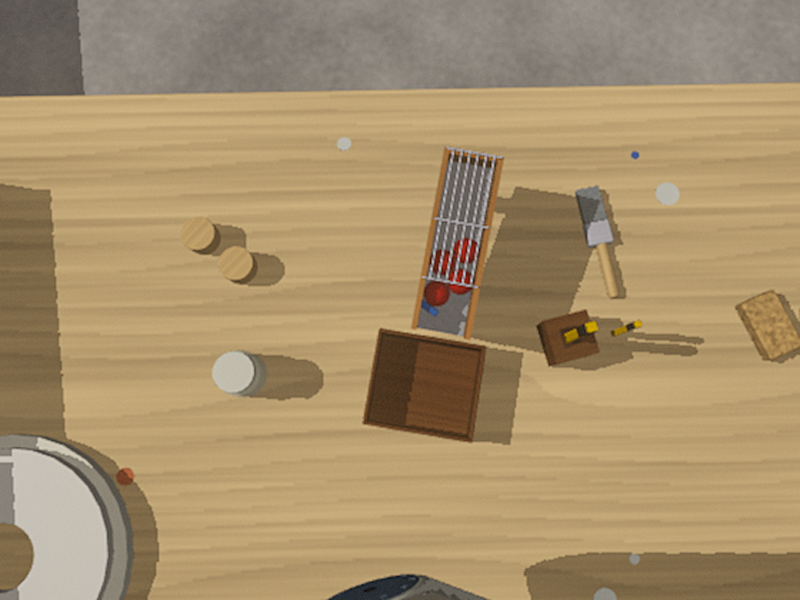

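View pics/side0.png

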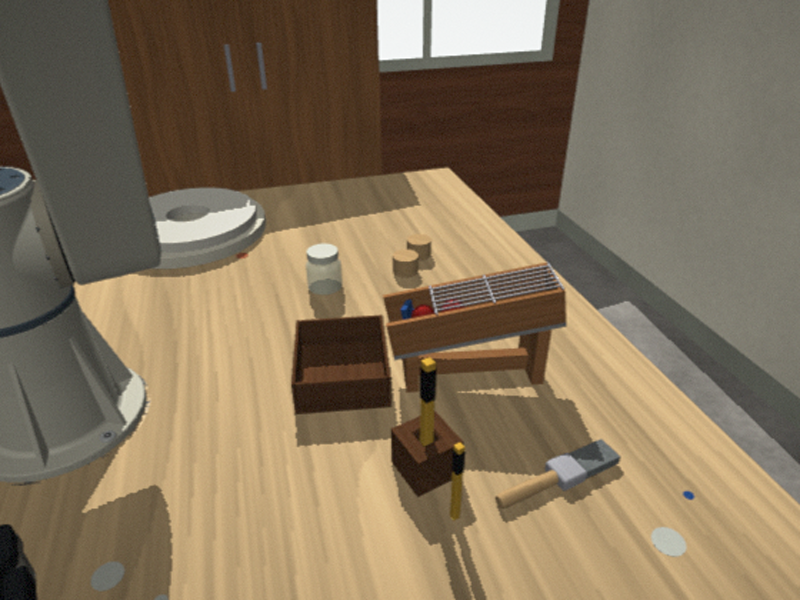

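Two yellow sticks with a black band: one in the dark stand (top 580,332; side 428,400) and a smaller free-standing one (top 627,327; side 457,480). The larger one, in the stand, fits the description. The chute mouth is at top (440,330), with the balls under the guard at about (450,270). I'll confirm this in crops.

Run:
```python
import cv2,numpy as np
from workcell import *
a=read_camera("top")["color"][:,:,::-1];b=read_camera("side")["color"][:,:,::-1]
# top rows 95:245, cols 285:455 ; 
A=cv2.resize(a[95:265,280:450],(600,600),interpolation=cv2.INTER_CUBIC)  # scale 3.529
cv2.imwrite("pics/topc.png",A)
B=cv2.resize(b[180:370,260:410],(474,600),interpolation=cv2.INTER_CUBIC) # scale 3.158
cv2.imwrite("pics/sidec.png",B)
```

```text
(no output)
```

View pics/topc.png

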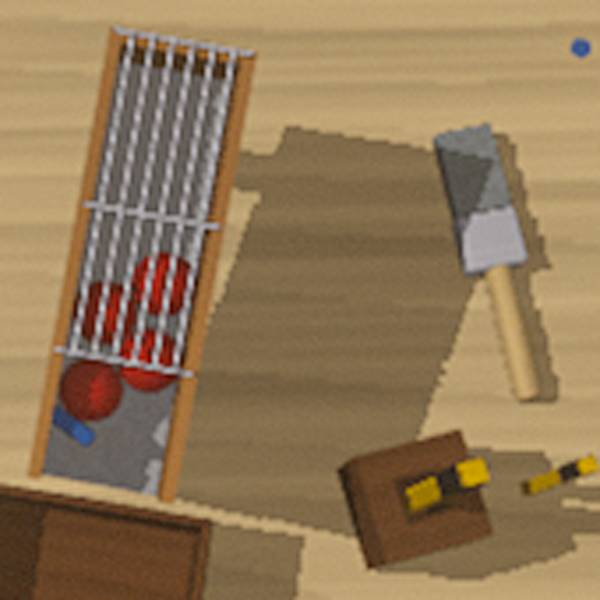

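View pics/sidec.png

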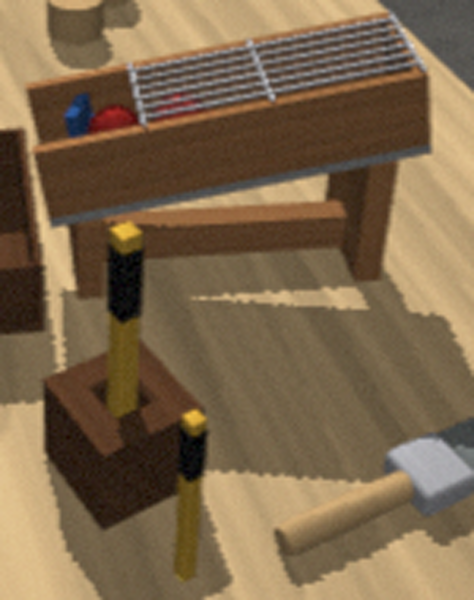

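Crop check: the stick in the stand is clearly the larger one (band at side crop 125,280). The blocker is at top crop (150,360) by the -y wall, with ball a at (90,390). Next I'll fit the poses.

```bash
cat > h.py <<'E'
from workcell import *
import numpy as np,cv2
from scipy.optimize import least_squares
from scipy.spatial.transform import Rotation as R
C={n:(lambda c:(c["K"],c["pose"]))(read_camera(n)) for n in("top","side")}
def proj(n,P):
    K,T=C[n];p=(np.atleast_2d(P)-T[:3,3])@T[:3,:3];q=p@K.T;return q[:,:2]/q[:,2:]
def uv(n,c):  # crop -> full
    c=np.atleast_2d(c).astype(float)
    return c*170/600+[280,95] if n=="top" else c*[150/474,190/600]+[260,180]
def W(p,L):
    c,s=np.cos(p[2]),np.sin(p[2]);L=np.atleast_2d(L);return np.c_[p[0]+c*L[:,0]-s*L[:,1],p[1]+s*L[:,0]+c*L[:,1],L[:,2]]
def ch(s,y,n):
    a=np.radians(10);return [s*np.cos(a)-n*np.sin(a),y,.075+s*np.sin(a)+n*np.cos(a)]
def fit(obs,p0):
    f=lambda p:np.concatenate([(proj(n,W(p,[L]))-uv(n,c)).ravel() for n,L,c in obs])
    r=least_squares(f,p0,loss="soft_l1");return r.x,np.round(r.fun.reshape(-1,2),1)
E
cat > m.py <<'E'
from h import *
o=[("top",ch(0,.044,.058),(30,475)),("top",ch(0,-.044,.058),(173,500)),("top",ch(.076,.044,.058),(57,350)),("top",ch(.076,-.044,.058),(192,374)),
("side",ch(0,-.044,.058),(37,150)),("side",ch(0,.044,.058),(28,88)),("side",ch(.076,.044,.058),(130,67)),("side",ch(.076,-.044,.058),(145,123))]
p,r=fit(o,[.6,-.05,-.1]);print("chute",p.round(4),np.degrees(p[2]),r.tolist())
h=.035
o=[("top",[h,h,.065],(352,463)),("top",[h,-h,.065],(462,432)),("top",[-h,-h,.065],(492,537)),("top",[-h,h,.065],(380,567)),
("side",[-h,h,.065],(45,380)),("side",[h,h,.065],(140,340)),("side",[h,-h,.065],(208,405)),("side",[-h,-h,.065],(107,455)),("side",[-h,-h,0],(107,527)),("side",[-h,h,0],(45,445))]
q,r=fit(o,[.55,-.25,.2]);print("stand",q.round(4),np.degrees(q[2]),r.tolist())
f=lambda P:np.concatenate([(proj("top",P)-uv("top",(473,471))).ravel(),(proj("side",P)-uv("side",(126,233))).ravel()])
s=least_squares(f,[.55,-.25,.19]);print("sticktop",s.x.round(4),s.fun.round(2))
f=lambda P:np.concatenate([(proj("top",P)-uv("top",(90,390))).ravel(),(proj("side",P)-uv("side",(112,120))).ravel()])
# ball positions predicted check
for s_,y in((.083,-.016),(.06,.016)):
    P=W(p,[ch(s_,y,.02)]);print("ball",P.round(3),(proj("top",P)-[280,95])*600/170)
for nm,L in(("tray near lip",(380/800*560,330*.7)),):pass
for c in((380,331),(486,346),(472,441),(364,424)):   # tray top corners 800x600 px, z=.06
    K,T=C["top"];d=T[:3,:3]@np.linalg.inv(K)@[c[0]*.7,c[1]*.7,1];print("tray",(T[:3,3]+d*(.06-T[2,3])/d[2]).round(3))
print(sense()["ee_pos"])
E
python3 m.py
```

```text
chute [ 0.5149 -0.0552 -0.2026] -11.60549252860861 [[-0.0, -0.6], [1.1, -0.1], [-1.2, -1.1], [2.3, -0.4], [-1.1, 0.0], [-0.8, -2.4], [-0.7, -2.3], [-0.1, 1.5]]
stand [ 0.5048 -0.259   0.2481] 14.215608167470519 [[1.1, -2.8], [-0.1, -2.3], [1.2, -1.9], [2.7, -1.9], [-0.8, -1.4], [-0.4, -2.0], [-1.1, -0.2], [-0.8, -0.9], [-1.2, 0.3], [-0.3, 1.5]]
sticktop [ 0.5043 -0.2578  0.1841] [ 0.08 -0.44 -0.39  0.07]
ball [[ 0.588 -0.087  0.109]] [[152.24871482 353.47710931]]
ball [[ 0.573 -0.051  0.105]] [[ 93.9174868  381.24340882]]
tray [0.518 0.039 0.06 ]
tray [ 0.491 -0.125  0.06 ]
tray [ 0.347 -0.098  0.06 ]
tray [0.376 0.066 0.06 ]
[ 0.15080867 -0.60635998  0.21433518]
```

```bash
cat >> h.py <<'E'
CH=np.array([.5149,-.0552,-.2026]);REL=35;TH=40   # deg: stick lean vs tool, stick lean vs slope normal
def Rt(yaw,tilt): return R.from_euler("z",yaw,degrees=True)*R.from_euler("x",180,degrees=True)*R.from_euler("y",tilt,degrees=True)
def plan(G,yaw,tilt,back=0):
    s=sense();r=Rt(yaw,tilt);t=np.array(G)+r.apply([0,0,hold_point_z-back])
    r0=R.from_euler("xyz",s["ee_rot"],degrees=True)
    d=r0.inv().apply(t-s["ee_pos"]);w=(r0.inv()*r).as_rotvec(degrees=True)
    print("TCP",t.round(4),"dp",(d/.5).round(4).tolist(),"ang",(w/180).round(4).tolist(),"rows %.1f %.1f"%(np.linalg.norm(d)/.0417,np.linalg.norm(w)/7.16))
def grip_for_tip(s_,y,n,th=TH):  # chute tip target -> grip point
    a=np.radians(th);return W(CH,[ch(s_-.145*np.sin(a),y,n+.145*np.cos(a))])[0]
def chplan(s_,y,n,th=TH): plan(grip_for_tip(s_,y,n,th),np.degrees(CH[2]),th+10-REL)
E
python3 - <<'E'
from h import *
K,T=C["side"];d=T[:3,:3]@np.linalg.inv(K)@np.r_[uv("side",(185,577))[0],1];print("small base",T[:3,3]-d*T[2,3]/d[2])
plan([.503,-.258,.155],14.2,-35,.09)
E
```

```text
small base [ 0.51364094 -0.34746838  0.        ]
TCP [ 0.5426 -0.248   0.2134] dp [0.9335, -0.5066, 0.0023] ang [-0.0005, -0.1944, -0.0012] rows 12.7 4.9
```

Emit:
send_rows:
  commands:
    - {"dp": [0.93, -0.507, 0.002], "angular": [0, -0.194, -0.001], "gripper": 0.6}
    - {"dp": [0.93, -0.507, 0.002], "angular": [0, -0.194, -0.001], "gripper": 0.6}
    - {"dp": [0.93, -0.507, 0.002], "angular": [0, -0.194, -0.001], "gripper": 0.6}
    - {"dp": [0.93, -0.507, 0.002], "angular": [0, -0.194, -0.001], "gripper": 0.6}
    - {"dp": [0.93, -0.507, 0.002], "angular": [0, -0.194, -0.001], "gripper": 0.6}
    - {"dp": [0.93, -0.507, 0.002], "angular": [0, -0.194, -0.001], "gripper": 0.6}
    - {"dp": [0.93, -0.507, 0.002], "angular": [0, -0.194, -0.001], "gripper": 0.6}
    - {"dp": [0.93, -0.507, 0.002], "angular": [0, -0.194, -0.001], "gripper": 0.6}
    - {"dp": [0.93, -0.507, 0.002], "angular": [0, -0.194, -0.001], "gripper": 0.6}
    - {"dp": [0.93, -0.507, 0.002], "angular": [0, -0.194, -0.001], "gripper": 0.6}
    - {"dp": [0.93, -0.507, 0.002], "angular": [0, -0.194, -0.001], "gripper": 0.6}
    - {"dp": [0.93, -0.507, 0.002], "angular": [0, -0.194, -0.001], "gripper": 0.6}
    - {"dp": [0.93, -0.507, 0.002], "angular": [0, -0.194, -0.001], "gripper": 0.6}
    - {"dp": [0.93, -0.507, 0.002], "angular": [0, -0.194, -0.001], "gripper": 0.6}
    - {"dp": [0.93, -0.507, 0.002], "angular": [0, -0.194, -0.001], "gripper": 0.6}
    - {"dp": [0.93, -0.507, 0.002], "angular": [0, -0.194, -0.001], "gripper": 0.6}

```text
time: 1.73
ee_pos: [0.5405, -0.2485, 0.2133]
ee_rot: [-179.9, 35.0, 14.2]
force: [-0.2, 0.0, 0.3]
gripper_width: 0.605
finger_force: 0.0
```

Run:
```python
from h import *
s=sense();print(s["time"],s["ee_pos"],s["ee_rot"],s["gripper_width"],s["q"].round(1))
plan([.503,-.258,.155],14.2,-35)
a=read_camera("top")["color"][:,:,::-1];b=read_camera("side")["color"][:,:,::-1]
cv2.imwrite("pics/p1.png",np.hstack([cv2.resize(a[95:265,280:450],(400,400)),cv2.resize(b[180:370,220:410],(400,400))]))
```

```text
1.8333 [ 0.53998371 -0.24915055  0.21363817] [-179.93613648   34.95120819   14.1116558 ] 0.6001278729632136 [-15.2  35.9  76.9 -16.4  98.2  62.9]
TCP [ 0.4926 -0.2606  0.1397] dp [0.0048, -0.0006, 0.1771] ang [-0.0006, -0.0003, -0.0004] rows 2.1 0.0
```

View pics/p1.png

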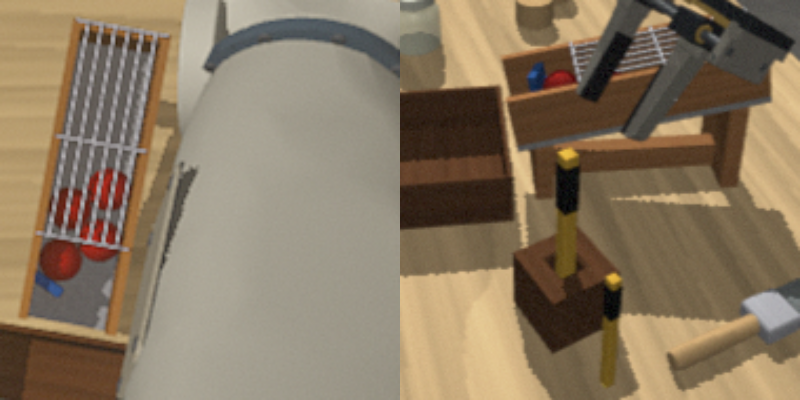

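The open fingers (side crop 600,95 and 640,130) straddle the stick's approach line. The stick top is at (568,160). I'll go in and close.

Emit:
send_rows:
  commands:
    - {"dp": [0.005, -0.001, 0.04], "angular": [0, 0, 0], "gripper": 0.6}
    - {"dp": [0.005, -0.001, 0.08], "angular": [0, 0, 0], "gripper": 0.6}
    - {"dp": [0.005, -0.001, 0.12], "angular": [0, 0, 0], "gripper": 0.6}
    - {"dp": [0.005, -0.001, 0.15], "angular": [0, 0, 0], "gripper": 0.6}
    - {"dp": [0.005, -0.001, 0.177], "angular": [0, 0, 0], "gripper": 0.6}
    - {"dp": [0.005, -0.001, 0.177], "angular": [0, 0, 0], "gripper": 0.6}
    - {"dp": [0.005, -0.001, 0.177], "angular": [0, 0, 0], "gripper": 0.4}
    - {"dp": [0.005, -0.001, 0.177], "angular": [0, 0, 0], "gripper": 0.3}
    - {"dp": [0.005, -0.001, 0.177], "angular": [0, 0, 0], "gripper": 0.2}
    - {"dp": [0.005, -0.001, 0.177], "angular": [0, 0, 0], "gripper": 0.0}
    - {"dp": [0.005, -0.001, 0.177], "angular": [0, 0, 0], "gripper": 0.0}
    - {"dp": [0.005, -0.001, 0.177], "angular": [0, 0, 0], "gripper": 0.0}
    - {"dp": [0.005, -0.001, 0.177], "angular": [0, 0, 0], "gripper": 0.0}
  grip_force: 30

```text
time: 3.02
ee_pos: [0.4939, -0.2595, 0.1398]
ee_rot: [-180.0, 34.9, 14.2]
force: [0.3, -0.4, 1.0]
gripper_width: 0.152
finger_force: 30.0
```

Run:
```python
from h import *
s=sense();print(s["time"],s["ee_pos"],s["ee_rot"],s["gripper_width"],s["finger_force"],s["force"],s["q"].round(1))
g=np.array([.503,-.258,.155])
plan(g+[0,0,.16],14.2,-35)
a=read_camera("side")["color"][:,:,::-1]
cv2.imwrite("pics/p2.png",cv2.resize(a[180:370,220:410],(600,600)))
```

```text
3.1167 [ 0.49384576 -0.25957948  0.13979969] [-179.94937548   34.90446676   14.17451261] 0.15065462633333032 29.999339282512665 [ 0.51342758 -0.5076531   1.32404989] [-16.9  36.6  85.9 -17.2  88.4  64.2]
TCP [ 0.4926 -0.2606  0.2997] dp [-0.1854, 0.0012, -0.2606] ang [-0.0004, -0.0005, -0.0001] rows 3.8 0.0
```

View pics/p2.png

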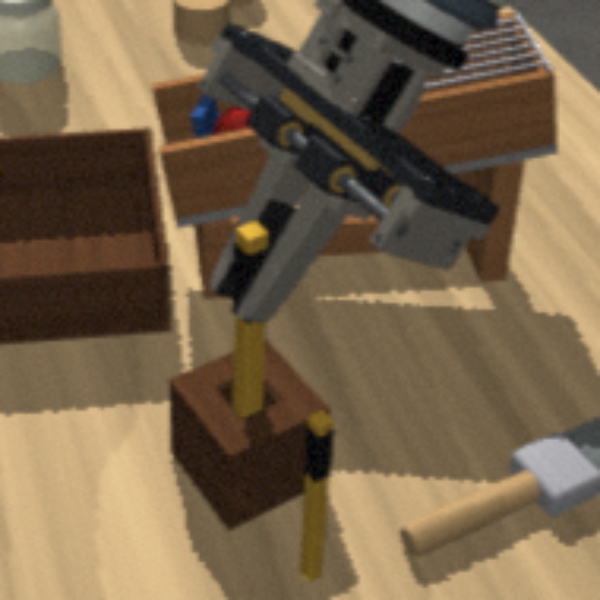

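Gripped on the black band (width 14 mm; band at side crop 240,275).

Run:
```python
from h import *
chplan(-.001,-.016,.08)
print(grip_for_tip(-.001,-.016,.08))
```

```text
TCP [ 0.393  -0.0465  0.2288] dp [-0.1765, -0.4626, -0.0934] ang [0.0253, 0.2725, 0.1454] rows 6.0 7.8
[ 0.38830358 -0.04552886  0.24681518]
```

Emit:
send_rows:
  commands:
    - {"dp": [-0.0184, 0, -0.0262], "angular": [0, 0, 0], "gripper": 0}
    - {"dp": [-0.055, 0, -0.0786], "angular": [0, 0, 0], "gripper": 0}
    - {"dp": [-0.092, 0, -0.131], "angular": [0, 0, 0], "gripper": 0}
    - {"dp": [-0.138, 0, -0.196], "angular": [0, 0, 0], "gripper": 0}
    - {"dp": [-0.184, 0, -0.262], "angular": [0, 0, 0], "gripper": 0}
    - {"dp": [-0.184, 0, -0.262], "angular": [0, 0, 0], "gripper": 0}

```text
time: 3.77
ee_pos: [0.4954, -0.2608, 0.3083]
ee_rot: [179.6, 34.4, 13.9]
force: [0.7, -0.7, -0.5]
gripper_width: 0.148
finger_force: 30.0
```

Run:
```python
from h import *
chplan(-.001,-.016,.08)
```

```text
TCP [ 0.393  -0.0465  0.2288] dp [0.008, -0.4635, 0.172] ang [0.0256, 0.2713, 0.1453] rows 5.9 7.8
```

Emit:
send_rows:
  commands:
    - {"dp": [0, 0, 0], "angular": [0.0256, 0.2713, 0.1453], "gripper": 0}
    - {"dp": [0, 0, 0], "angular": [0.0256, 0.2713, 0.1453], "gripper": 0}
    - {"dp": [0, 0, 0], "angular": [0.0256, 0.2713, 0.1453], "gripper": 0}
    - {"dp": [0, -0.05, 0], "angular": [0.0256, 0.2713, 0.1453], "gripper": 0}
    - {"dp": [0, -0.13, 0.02], "angular": [0.0256, 0.2713, 0.1453], "gripper": 0}
    - {"dp": [0.003, -0.21, 0.06], "angular": [0.0256, 0.2713, 0.1453], "gripper": 0}
    - {"dp": [0.005, -0.29, 0.1], "angular": [0.0256, 0.2713, 0.1453], "gripper": 0}
    - {"dp": [0.007, -0.37, 0.13], "angular": [0.0256, 0.2713, 0.1453], "gripper": 0}
    - {"dp": [0.008, -0.43, 0.155], "angular": [0.0256, 0.2713, 0.1453], "gripper": 0}
    - {"dp": [0.008, -0.4635, 0.172], "angular": [0.0256, 0.2713, 0.1453], "gripper": 0}
    - {"dp": [0.008, -0.4635, 0.172], "angular": [0.0256, 0.2713, 0.1453], "gripper": 0}
    - {"dp": [0.008, -0.4635, 0.172], "angular": [0.0256, 0.2713, 0.1453], "gripper": 0}

```text
time: 4.87
ee_pos: [0.3911, -0.0456, 0.2263]
ee_rot: [180.0, -14.7, -11.5]
force: [1.2, 0.0, -0.6]
gripper_width: 0.149
finger_force: 30.0
```

Run:
```python
from h import *
s=sense();print(s["time"],s["ee_pos"],s["ee_rot"],s["q"].round(1))
chplan(-.001,-.016,.08);chplan(.045,-.016,.013)
a=read_camera("top")["color"][:,:,::-1];b=read_camera("side")["color"][:,:,::-1]
cv2.imwrite("pics/p3.png",np.hstack([cv2.resize(a[170:260,270:360],(400,400),interpolation=2),cv2.resize(b[160:270,220:330],(400,400),interpolation=2)]))
P=W(CH,[ch(-.001,-.016,.08)]);print((proj("top",P)-[270,170])*400/90,(proj("side",P)-[220,160])*400/110+[400,0])
```

```text
4.9667 [ 0.39278051 -0.04667924  0.22724907] [-179.99935799  -14.76428448  -11.58580122] [ -5.6 -11.1 128.1  -2.   48.3  97.1]
TCP [ 0.393  -0.0465  0.2288] dp [0.0012, -0.0005, -0.0028] ang [-0.0, 0.0013, 0.0001] rows 0.0 0.0
TCP [ 0.4488 -0.058   0.1708] dp [0.0818, -0.0004, 0.1384] ang [-0.0, 0.0013, 0.0001] rows 1.9 0.0
[[209.53762733 290.2457648 ]] [[572.19463167 188.95518989]]
```

View pics/p3.png

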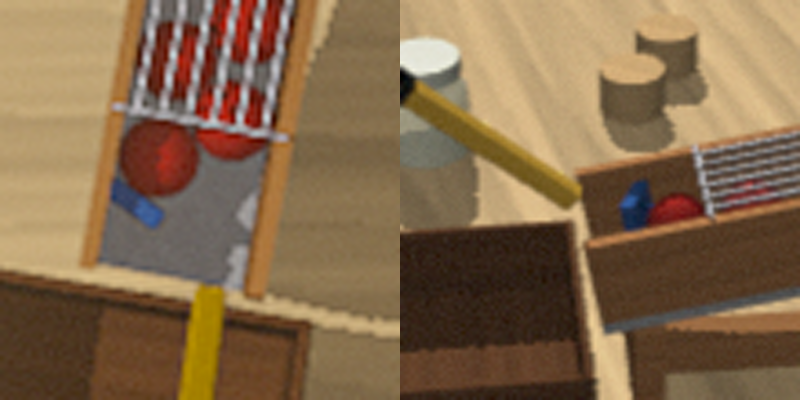

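The tip is where predicted: top crop (209,290), side crop (575,193). Ball a is at (158,157) and the blocker at (235,140). Inserting.

Emit:
send_rows:
  commands:
    - {"dp": [0.016, 0, 0.028], "angular": [0, 0.001, 0], "gripper": 0}
    - {"dp": [0.033, 0, 0.055], "angular": [0, 0.001, 0], "gripper": 0}
    - {"dp": [0.049, 0, 0.083], "angular": [0, 0.001, 0], "gripper": 0}
    - {"dp": [0.065, 0, 0.11], "angular": [0, 0.001, 0], "gripper": 0}
    - {"dp": [0.075, 0, 0.127], "angular": [0, 0.001, 0], "gripper": 0}
    - {"dp": [0.082, 0, 0.138], "angular": [0, 0.001, 0], "gripper": 0}
    - {"dp": [0.082, 0, 0.138], "angular": [0, 0.001, 0], "gripper": 0}

```text
time: 5.65
ee_pos: [0.4485, -0.0584, 0.1699]
ee_rot: [-180.0, -14.8, -11.7]
force: [0.8, -0.1, -0.5]
gripper_width: 0.151
finger_force: 30.0
```

Run:
```python
from h import *
print(sense()["force"])
chplan(.045,-.016,.013);chplan(.091,-.016,.013)
```

```text
[-0.75286537 -0.33536307 -0.82928721]
TCP [ 0.4488 -0.058   0.1708] dp [0.0016, -0.0004, 0.0005] ang [-0.0, 0.0006, -0.0002] rows 0.0 0.0
TCP [ 0.4932 -0.0671  0.1787] dp [0.0932, -0.0004, 0.0083] ang [-0.0, 0.0006, -0.0002] rows 1.1 0.0
```

Emit:
send_rows:
  commands:
    - {"dp": [0.008, 0, 0.001], "angular": [0, 0, 0], "gripper": 0}
    - {"dp": [0.016, 0, 0.002], "angular": [0, 0, 0], "gripper": 0}
    - {"dp": [0.024, 0, 0.003], "angular": [0, 0, 0], "gripper": 0}
    - {"dp": [0.031, 0, 0.003], "angular": [0, 0, 0], "gripper": 0}
    - {"dp": [0.039, 0, 0.004], "angular": [0, 0, 0], "gripper": 0}
    - {"dp": [0.047, 0, 0.005], "angular": [0, 0, 0], "gripper": 0}
    - {"dp": [0.055, 0, 0.005], "angular": [0, 0, 0], "gripper": 0}
    - {"dp": [0.063, 0, 0.006], "angular": [0, 0, 0], "gripper": 0}
    - {"dp": [0.07, 0, 0.007], "angular": [0, 0, 0], "gripper": 0}
    - {"dp": [0.078, 0, 0.007], "angular": [0, 0, 0], "gripper": 0}
    - {"dp": [0.086, 0, 0.008], "angular": [0, 0, 0], "gripper": 0}
    - {"dp": [0.093, 0, 0.008], "angular": [0, 0, 0], "gripper": 0}
    - {"dp": [0.093, 0, 0.008], "angular": [0, 0, 0], "gripper": 0}
    - {"dp": [0.093, 0, 0.008], "angular": [0, 0, 0], "gripper": 0}
    - {"dp": [0.093, 0, 0.008], "angular": [0, 0, 0], "gripper": 0}
    - {"dp": [0.093, 0, 0.008], "angular": [0, 0, 0], "gripper": 0}
    - {"dp": [0.093, 0, 0.008], "angular": [0, 0, 0], "gripper": 0}
    - {"dp": [0.093, 0, 0.008], "angular": [0, 0, 0], "gripper": 0}
    - {"dp": [0.093, 0, 0.008], "angular": [0, 0, 0], "gripper": 0}

```text
time: 7.33
ee_pos: [0.493, -0.067, 0.1789]
ee_rot: [-180.0, -14.9, -11.6]
force: [-0.8, -0.2, -0.2]
gripper_width: 0.149
finger_force: 30.0
```

```bash
cat > look.py <<'E'
from h import *
import sys
print(sense()["time"],sense()["force"].round(1))
chplan(.045,-.016,.013);chplan(.091,-.016,.013)
a=read_camera("top")["color"][:,:,::-1];b=read_camera("side")["color"][:,:,::-1]
# red blobs (full px)
for n,i in(("top",a),("side",b)):
    h=cv2.cvtColor(np.ascontiguousarray(i),cv2.COLOR_BGR2HSV);m=((h[...,0]<6)|(h[...,0]>174))&(h[...,1]>190)&(h[...,2]>60)
    k,_,st,ce=cv2.connectedComponentsWithStats(m.astype(np.uint8));print(n,[(ce[j].round().tolist(),int(st[j,4])) for j in range(1,k) if st[j,4]>12])
cv2.imwrite("pics/%s.png"%sys.argv[1],np.hstack([cv2.resize(a[150:310,250:360],(400,582),interpolation=2),cv2.resize(b[160:320,190:300],(400,582),interpolation=2)]))
E
python3 look.py p4
```

```text
7.4333 [ 1.1 -0.  -1.3]
TCP [ 0.4488 -0.058   0.1708] dp [-0.0915, 0.0001, -0.0075] ang [-0.0001, 0.0004, -0.0] rows 1.1 0.0
TCP [ 0.4932 -0.0671  0.1787] dp [0.0002, 0.0001, 0.0004] ang [-0.0001, 0.0004, -0.0] rows 0.0 0.0
top [([329.0, 153.0], 16), ([321.0, 161.0], 18), ([327.0, 162.0], 30), ([333.0, 162.0], 20), ([314.0, 167.0], 40), ([318.0, 178.0], 37), ([324.0, 181.0], 52), ([329.0, 182.0], 42)]
side [([217.0, 260.0], 159)]
```

View pics/p4.png

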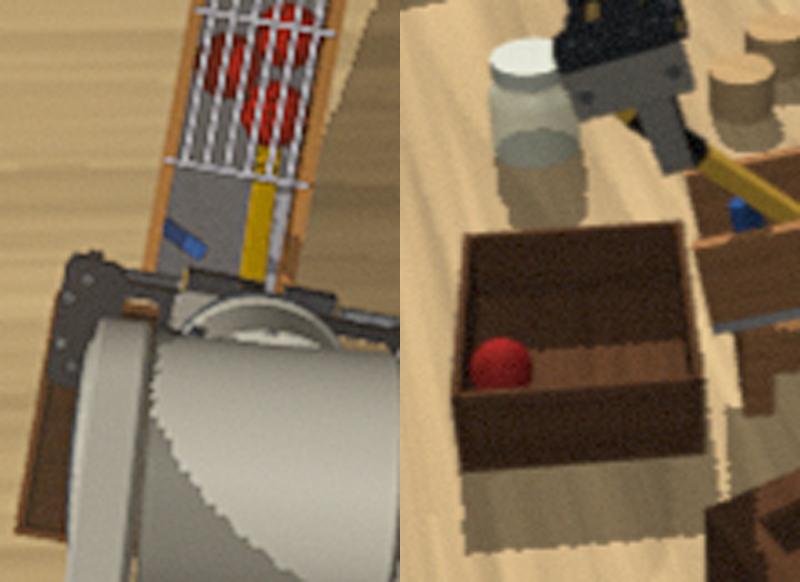

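Ball a is in the tray (side crop 500,365). The stick holds b at top crop (272,112), with c at (225,65) and d at (285,35). I'll withdraw along the stick axis.

Emit:
send_rows:
  commands:
    - {"dp": [-0.017, 0, -0.025], "angular": [0, 0, 0], "gripper": 0}
    - {"dp": [-0.034, 0, -0.049], "angular": [0, 0, 0], "gripper": 0}
    - {"dp": [-0.052, 0, -0.074], "angular": [0, 0, 0], "gripper": 0}
    - {"dp": [-0.069, 0, -0.098], "angular": [0, 0, 0], "gripper": 0}
    - {"dp": [-0.069, 0, -0.098], "angular": [0, 0, 0], "gripper": 0}
    - {"dp": [-0.069, 0, -0.098], "angular": [0, 0, 0], "gripper": 0}
    - {"dp": [-0.069, 0, -0.098], "angular": [0, 0, 0], "gripper": 0}
    - {"dp": [-0.069, 0, -0.098], "angular": [0, 0, 0], "gripper": 0}
    - {"dp": [-0.069, 0, -0.098], "angular": [0, 0, 0], "gripper": 0}
    - {"dp": [-0.069, 0, -0.098], "angular": [0, 0, 0], "gripper": 0}
    - {"dp": [-0.069, 0, -0.098], "angular": [0, 0, 0], "gripper": 0}
    - {"dp": [-0.069, 0, -0.098], "angular": [0, 0, 0], "gripper": 0}
    - {"dp": [-0.069, 0, -0.098], "angular": [0, 0, 0], "gripper": 0}
    - {"dp": [-0.069, 0, -0.098], "angular": [0, 0, 0], "gripper": 0}

```text
time: 8.7
ee_pos: [0.4481, -0.0578, 0.2173]
ee_rot: [-180.0, -14.9, -11.6]
force: [0.2, -0.7, -0.8]
gripper_width: 0.149
finger_force: 30.0
```

```bash
python3 look.py p5
```

```text
8.8 [-0.4 -0.7  0.3]
TCP [ 0.4488 -0.058   0.1708] dp [-0.0227, 0.0, 0.0904] ang [-0.0001, 0.0003, -0.0] rows 1.1 0.0
TCP [ 0.4932 -0.0671  0.1787] dp [0.069, 0.0, 0.0984] ang [-0.0001, 0.0003, -0.0] rows 1.4 0.0
top [([321.0, 193.0], 27), ([316.0, 193.0], 16), ([327.0, 194.0], 22), ([314.0, 204.0], 119)]
side [([297.0, 217.0], 45), ([226.0, 259.0], 311)]
```

View pics/p5.png

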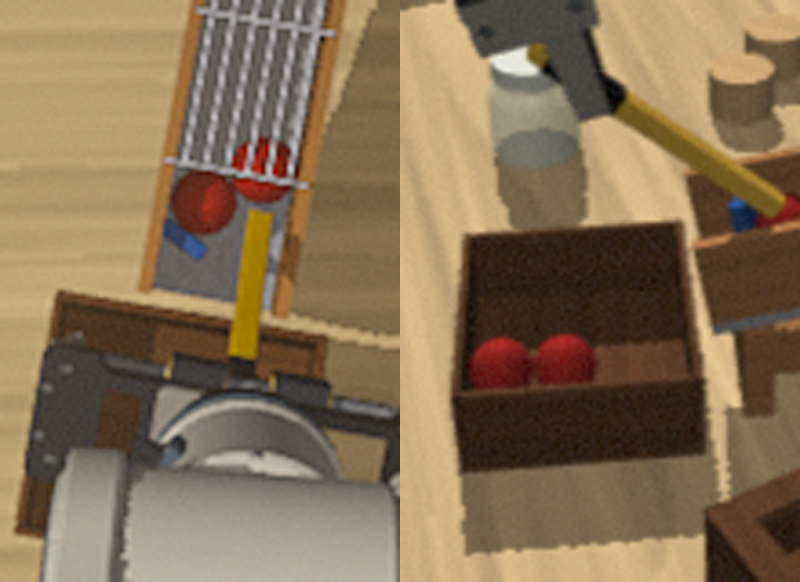

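Two balls are in the tray (side crop 500,365 and 565,362). Two have jammed again at top crop (205,203) and (265,168). Repeating the nudge.

Emit:
send_rows:
  commands:
    - {"dp": [-0.02, 0, 0.02], "angular": [0, 0, 0], "gripper": 0}
    - {"dp": [-0.023, 0, 0.045], "angular": [0, 0, 0], "gripper": 0}
    - {"dp": [-0.023, 0, 0.07], "angular": [0, 0, 0], "gripper": 0}
    - {"dp": [-0.023, 0, 0.09], "angular": [0, 0, 0], "gripper": 0}
    - {"dp": [-0.023, 0, 0.09], "angular": [0, 0, 0], "gripper": 0}
    - {"dp": [-0.013, 0, 0.091], "angular": [0, 0, 0], "gripper": 0}
    - {"dp": [-0.004, 0, 0.092], "angular": [0, 0, 0], "gripper": 0}
    - {"dp": [0.004, 0, 0.093], "angular": [0, 0, 0], "gripper": 0}
    - {"dp": [0.012, 0, 0.093], "angular": [0, 0, 0], "gripper": 0}
    - {"dp": [0.02, 0, 0.094], "angular": [0, 0, 0], "gripper": 0}
    - {"dp": [0.028, 0, 0.095], "angular": [0, 0, 0], "gripper": 0}
    - {"dp": [0.036, 0, 0.096], "angular": [0, 0, 0], "gripper": 0}
    - {"dp": [0.044, 0, 0.096], "angular": [0, 0, 0], "gripper": 0}
    - {"dp": [0.052, 0, 0.097], "angular": [0, 0, 0], "gripper": 0}
    - {"dp": [0.06, 0, 0.097], "angular": [0, 0, 0], "gripper": 0}
    - {"dp": [0.069, 0, 0.098], "angular": [0, 0, 0], "gripper": 0}
    - {"dp": [0.069, 0, 0.098], "angular": [0, 0, 0], "gripper": 0}
    - {"dp": [0.069, 0, 0.098], "angular": [0, 0, 0], "gripper": 0}
    - {"dp": [0.069, 0, 0.098], "angular": [0, 0, 0], "gripper": 0}
    - {"dp": [0.069, 0, 0.098], "angular": [0, 0, 0], "gripper": 0}

```text
time: 10.57
ee_pos: [0.4929, -0.067, 0.1788]
ee_rot: [-180.0, -14.9, -11.6]
force: [0.3, -0.2, -0.9]
gripper_width: 0.15
finger_force: 30.0
```

Emit:
send_rows:
  commands:
    - {"dp": [0, 0, 0], "angular": [0, 0, 0], "gripper": 0}
    - {"dp": [0, 0, 0], "angular": [0, 0, 0], "gripper": 0}
    - {"dp": [0, 0, 0], "angular": [0, 0, 0], "gripper": 0}
    - {"dp": [0, 0, 0], "angular": [0, 0, 0], "gripper": 0}
    - {"dp": [0, 0, 0], "angular": [0, 0, 0], "gripper": 0}

```text
time: 10.98
ee_pos: [0.4931, -0.067, 0.1789]
ee_rot: [-180.0, -14.9, -11.6]
force: [-0.7, 0.4, -1.1]
gripper_width: 0.15
finger_force: 30.0
```

```bash
python3 look.py p6
```

```text
11.0833 [ 0.  -0.3 -0.6]
TCP [ 0.4488 -0.058   0.1708] dp [-0.0917, 0.0001, -0.0075] ang [-0.0001, 0.0003, -0.0] rows 1.1 0.0
TCP [ 0.4932 -0.0671  0.1787] dp [0.0, 0.0001, 0.0004] ang [-0.0001, 0.0003, -0.0] rows 0.0 0.0
top [([324.0, 180.0], 52), ([318.0, 179.0], 28), ([329.0, 181.0], 41)]
side [([258.0, 257.0], 130), ([217.0, 259.0], 155), ([236.0, 258.0], 151)]
```

Three are in the tray (side blobs at x 217, 236, 258) and one is on the stick. Withdrawing.

Emit:
send_rows:
  commands:
    - {"dp": [-0.017, 0, -0.025], "angular": [0, 0, 0], "gripper": 0}
    - {"dp": [-0.034, 0, -0.049], "angular": [0, 0, 0], "gripper": 0}
    - {"dp": [-0.052, 0, -0.074], "angular": [0, 0, 0], "gripper": 0}
    - {"dp": [-0.069, 0, -0.098], "angular": [0, 0, 0], "gripper": 0}
    - {"dp": [-0.086, 0, -0.123], "angular": [0, 0, 0], "gripper": 0}
    - {"dp": [-0.103, 0, -0.147], "angular": [0, 0, 0], "gripper": 0}
    - {"dp": [-0.12, 0, -0.172], "angular": [0, 0, 0], "gripper": 0}
    - {"dp": [-0.132, 0, -0.188], "angular": [0, 0, 0], "gripper": 0}
    - {"dp": [-0.132, 0, -0.188], "angular": [0, 0, 0], "gripper": 0}
    - {"dp": [-0.132, 0, -0.188], "angular": [0, 0, 0], "gripper": 0}
    - {"dp": [-0.132, 0, -0.188], "angular": [0, 0, 0], "gripper": 0}
    - {"dp": [-0.132, 0, -0.188], "angular": [0, 0, 0], "gripper": 0}
    - {"dp": [-0.132, 0, -0.188], "angular": [0, 0, 0], "gripper": 0}
    - {"dp": [-0.132, 0, -0.188], "angular": [0, 0, 0], "gripper": 0}

```text
time: 12.35
ee_pos: [0.407, -0.0494, 0.2522]
ee_rot: [-180.0, -14.9, -11.6]
force: [0.4, 0.3, -1.0]
gripper_width: 0.152
finger_force: 30.0
```

```bash
python3 look.py p7
python3 - <<'E'
from h import *
plan([.504,-.2585,.34],14.2,-35)
E
```

```text
12.45 [ 0.2 -0.  -0.1]
TCP [ 0.4488 -0.058   0.1708] dp [0.0406, 0.0, 0.1798] ang [-0.0, 0.0006, -0.0] rows 2.2 0.0
TCP [ 0.4932 -0.0671  0.1787] dp [0.1322, -0.0, 0.1876] ang [-0.0, 0.0006, -0.0] rows 2.8 0.0
top [([307.0, 249.0], 130), ([324.0, 265.0], 179), ([304.0, 270.0], 45)]
side [([237.0, 258.0], 471)]
TCP [ 0.4936 -0.2611  0.3247] dp [0.2835, 0.38, -0.0736] ang [-0.0258, -0.2726, -0.1457] rows 5.8 7.8
```

Emit:
send_rows:
  commands:
    - {"dp": [0.02, 0, -0.075], "angular": [0, 0, 0], "gripper": 0}
    - {"dp": [0.04, 0, -0.15], "angular": [0, 0, 0], "gripper": 0}
    - {"dp": [0.07, 0.07, -0.14], "angular": [0, 0, 0], "gripper": 0}
    - {"dp": [0.1, 0.13, -0.13], "angular": [0, 0, 0], "gripper": 0}
    - {"dp": [0.14, 0.19, -0.12], "angular": [0, 0, 0], "gripper": 0}
    - {"dp": [0.18, 0.25, -0.11], "angular": [-0.004, -0.04, -0.021], "gripper": 0}
    - {"dp": [0.22, 0.3, -0.1], "angular": [-0.008, -0.08, -0.042], "gripper": 0}
    - {"dp": [0.25, 0.34, -0.085], "angular": [-0.011, -0.115, -0.061], "gripper": 0}
    - {"dp": [0.2835, 0.38, -0.0736], "angular": [-0.014, -0.15, -0.08], "gripper": 0}
    - {"dp": [0.2835, 0.38, -0.0736], "angular": [-0.0175, -0.185, -0.099], "gripper": 0}
    - {"dp": [0.2835, 0.38, -0.0736], "angular": [-0.021, -0.22, -0.118], "gripper": 0}
    - {"dp": [0.2835, 0.38, -0.0736], "angular": [-0.024, -0.255, -0.136], "gripper": 0}
    - {"dp": [0.2835, 0.38, -0.0736], "angular": [-0.0258, -0.2726, -0.1457], "gripper": 0}
    - {"dp": [0.2835, 0.38, -0.0736], "angular": [-0.0258, -0.2726, -0.1457], "gripper": 0}
    - {"dp": [0.2835, 0.38, -0.0736], "angular": [-0.0258, -0.2726, -0.1457], "gripper": 0}
    - {"dp": [0.2835, 0.38, -0.0736], "angular": [-0.0258, -0.2726, -0.1457], "gripper": 0}

```text
time: 13.98
ee_pos: [0.4937, -0.2612, 0.3249]
ee_rot: [179.9, 34.8, 14.1]
force: [0.7, -0.2, -0.6]
gripper_width: 0.15
finger_force: 30.0
```

```bash
python3 look.py p8
python3 - <<'E'
from h import *
# grasp pose at pickup was TCP (.4938,-.2596,.1398): return there, first 60 mm above hole entry
r=Rt(14.2,-35);g=np.array([.4938,-.2596,.1398])-r.apply([0,0,hold_point_z])
for dz in(.075,.003): plan(g+[0,0,dz],14.2,-35)
b=read_camera("side")["color"][:,:,::-1]
s=sense();r=R.from_euler("xyz",s["ee_rot"],degrees=True);G=s["ee_pos"]-r.apply([0,0,hold_point_z]);tip=G-[0,0,.145]
print("tip pred",tip,(proj("side",tip)),s["ee_rot"])
P=proj("side",tip)[0]
h=cv2.cvtColor(np.ascontiguousarray(b),cv2.COLOR_BGR2HSV);m=(h[...,0]>20)&(h[...,0]<32)&(h[...,1]>220)
for v in range(int(P[1])-25,int(P[1])+9,3):
    u=np.where(m[v,int(P[0])-20:int(P[0])+20])[0]+int(P[0])-20;print(v,u.min() if len(u) else 0,u.max() if len(u) else 0,end="; ")
E
```

```text
14.0833 [-0.6  0.2  0.1]
TCP [ 0.4488 -0.058   0.1708] dp [0.1876, -0.4169, 0.2468] ang [0.0258, 0.2718, 0.1452] rows 6.2 7.8
TCP [ 0.4932 -0.0671  0.1787] dp [0.2455, -0.3775, 0.1872] ang [0.0258, 0.2718, 0.1452] rows 5.8 7.8
top [([309.0, 250.0], 194), ([323.0, 265.0], 193), ([305.0, 275.0], 193), ([302.0, 293.0], 192)]
side [([237.0, 258.0], 478)]
TCP [ 0.4938 -0.2596  0.2148] dp [0.1286, -0.0035, 0.181] ang [0.0001, -0.0007, -0.0004] rows 2.7 0.0
TCP [ 0.4938 -0.2596  0.1428] dp [0.2109, -0.0037, 0.2991] ang [0.0001, -0.0007, -0.0004] rows 4.4 0.0
tip pred [ 0.50365928 -0.25874554  0.19591879] [[299.45290055 248.87708072]] [179.95118218  34.8988819   14.12873871]
223 0 0; 226 0 0; 229 0 0; 232 0 0; 235 0 0; 238 0 0; 241 0 0; 244 0 0; 247 0 0; 250 0 0; 253 0 0; 256 0 0;
```

All four balls are in the tray (four separate top blobs). Lowering towards the hole.

Emit:
send_rows:
  commands:
    - {"dp": [0.03, -0.003, 0.04], "angular": [0, -0.001, 0], "gripper": 0}
    - {"dp": [0.07, -0.0035, 0.1], "angular": [0, -0.001, 0], "gripper": 0}
    - {"dp": [0.11, -0.0035, 0.15], "angular": [0, -0.001, 0], "gripper": 0}
    - {"dp": [0.129, -0.0035, 0.181], "angular": [0, -0.001, 0], "gripper": 0}
    - {"dp": [0.129, -0.0035, 0.181], "angular": [0, -0.001, 0], "gripper": 0}
    - {"dp": [0.129, -0.0035, 0.181], "angular": [0, -0.001, 0], "gripper": 0}

```text
time: 14.83
ee_pos: [0.4936, -0.2592, 0.2137]
ee_rot: [-179.9, 35.2, 14.2]
force: [-0.0, -0.4, 0.7]
gripper_width: 0.149
finger_force: 30.0
```

Run:
```python
from h import *
r=Rt(14.2,-35);g=np.array([.4938,-.2596,.1398])-r.apply([0,0,hold_point_z])
plan(g+[0,0,.003],14.2,-35)
b=read_camera("side")["color"][:,:,::-1]
T=g+[0,0,.075-.145];print(proj("side",T),proj("side",T+[0,0,.1]))
h=cv2.cvtColor(np.ascontiguousarray(b),cv2.COLOR_BGR2HSV)
m=(h[...,0]>18)&(h[...,0]<34)&(h[...,1]>200)&(h[...,2]>60)
for v in range(250,316,4):
    u=np.where(m[v,270:330])[0]+270;print(v,u.tolist())
```

```text
TCP [ 0.4938 -0.2596  0.1428] dp [0.0817, -0.0005, 0.1198] ang [0.0003, 0.0004, -0.0002] rows 1.7 0.0
[[298.27405382 295.00702695]] [[299.29474205 253.10772045]]
250 []
254 [298, 302]
258 []
262 [297]
266 []
270 [301]
274 []
278 []
282 []
286 [301]
290 []
294 [302]
298 []
302 []
306 []
310 []
314 []
```

Emit:
send_rows:
  commands:
    - {"dp": [0.01, 0, 0.014], "angular": [0, 0, 0], "gripper": 0}
    - {"dp": [0.02, 0, 0.029], "angular": [0, 0, 0], "gripper": 0}
    - {"dp": [0.03, 0, 0.043], "angular": [0, 0, 0], "gripper": 0}
    - {"dp": [0.04, 0, 0.058], "angular": [0, 0, 0], "gripper": 0}
    - {"dp": [0.05, 0, 0.072], "angular": [0, 0, 0], "gripper": 0}
    - {"dp": [0.06, 0, 0.087], "angular": [0, 0, 0], "gripper": 0}
    - {"dp": [0.07, 0, 0.102], "angular": [0, 0, 0], "gripper": 0}
    - {"dp": [0.076, 0, 0.111], "angular": [0, 0, 0], "gripper": 0}
    - {"dp": [0.082, 0, 0.12], "angular": [0, 0, 0], "gripper": 0}
    - {"dp": [0.082, 0, 0.12], "angular": [0, 0, 0], "gripper": 0}

```text
time: 15.82
ee_pos: [0.4927, -0.2594, 0.1404]
ee_rot: [-180.0, 35.2, 14.2]
force: [-0.4, -0.4, -0.5]
gripper_width: 0.15
finger_force: 30.0
```

Run:
```python
from h import *
print(sense()["force"],sense()["ee_pos"])
b=read_camera("side")["color"][:,:,::-1];a=read_camera("top")["color"][:,:,::-1]
cv2.imwrite("pics/p9.png",np.hstack([cv2.resize(b[180:330,230:380],(600,600),interpolation=2)]))
```

```text
[-0.21078543 -0.33504893 -0.56819087] [ 0.49314728 -0.2594296   0.1408677 ]
```

View pics/p9.png

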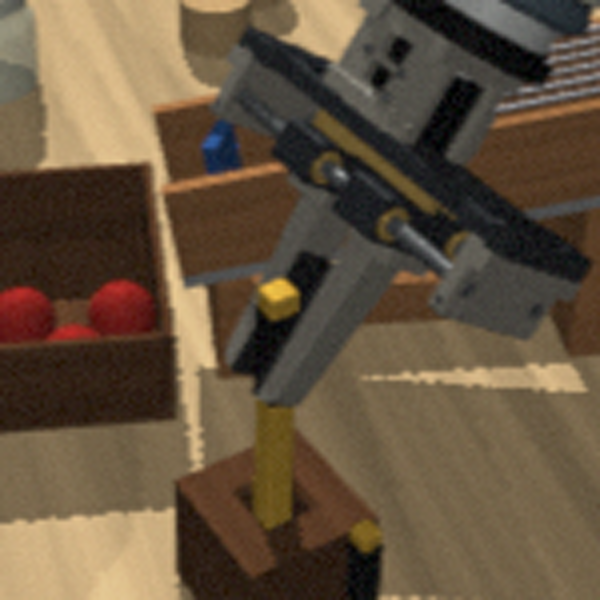

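The stick is upright in the hole (top at crop 278,298, entering at 272,520). I'll set it down, release and back away.

Emit:
send_rows:
  commands:
    - {"dp": [0.001, 0, 0.0015], "angular": [0, 0, 0], "gripper": 0}
    - {"dp": [0.001, 0, 0.0015], "angular": [0, 0, 0], "gripper": 0.2}
    - {"dp": [0.001, 0, 0.0015], "angular": [0, 0, 0], "gripper": 0.3}
    - {"dp": [0.001, 0, 0.0015], "angular": [0, 0, 0], "gripper": 0.45}
    - {"dp": [0.001, 0, 0.0015], "angular": [0, 0, 0], "gripper": 0.6}
    - {"dp": [0.001, 0, 0.0015], "angular": [0, 0, 0], "gripper": 0.6}
    - {"dp": [0.001, 0, 0.0015], "angular": [0, 0, 0], "gripper": 0.6}
    - {"dp": [0, 0, -0.03], "angular": [0, 0, 0], "gripper": 0.6}
    - {"dp": [0, 0, -0.08], "angular": [0, 0, 0], "gripper": 0.6}
    - {"dp": [0, 0, -0.14], "angular": [0, 0, 0], "gripper": 0.6}
    - {"dp": [0, 0, -0.2], "angular": [0, 0, 0], "gripper": 0.6}
    - {"dp": [0, 0, -0.26], "angular": [0, 0, 0], "gripper": 0.6}
    - {"dp": [0, 0, -0.3], "angular": [0, 0, 0], "gripper": 0.6}
    - {"dp": [0, 0, -0.3], "angular": [0, 0, 0], "gripper": 0.6}
    - {"dp": [0, 0, -0.3], "angular": [0, 0, 0], "gripper": 0.6}
    - {"dp": [0, 0, -0.3], "angular": [0, 0, 0], "gripper": 0.6}

```text
time: 17.35
ee_pos: [0.5758, -0.2382, 0.2623]
ee_rot: [-179.9, 35.3, 14.2]
force: [-0.4, -0.4, -0.8]
gripper_width: 0.602
finger_force: 0.0
```

Run:
```python
from h import *
i=read_camera("side")["color"][:,:,::-1]
ref=cv2.imread("pics/side0.png");ref=cv2.resize(ref,(560,420),interpolation=cv2.INTER_AREA)
d=np.abs(i.astype(int)-ref).sum(2)
print("stick/stand area mean diff",d[248:345,272:330].mean(),"jar/puck",d[165:205,212:305].mean(),"brush",d[305:356,345:436].mean(), "noise",d[300:340,100:200].mean())
h=cv2.cvtColor(np.ascontiguousarray(i),cv2.COLOR_BGR2HSV);m=(h[...,0]>18)&(h[...,0]<34)&(h[...,1]>150)&(h[...,2]>100)
h2=cv2.cvtColor(ref,cv2.COLOR_BGR2HSV);m2=(h2[...,0]>18)&(h2[...,0]<34)&(h2[...,1]>150)&(h2[...,2]>100)
for M in(m,m2):
    v,u=np.where(M[248:315,288:312]);print(len(u),(u.mean()+288).round(1),v.min()+248,[ (np.where(M[r,288:312])[0].mean()+288).round(1) for r in (254,285,300)])
print(sense()["time"],sense()["ee_pos"])
```

```text
stick/stand area mean diff 12.097227159616068 jar/puck 10.720430107526882 brush 9.565826330532213 noise 10.78325
270 298.4 250 [np.float64(299.5), np.float64(298.0), np.float64(298.0)]
220 299.4 250 [np.float64(299.5), np.float64(300.0), np.float64(298.7)]
17.5 [ 0.57564883 -0.23836304  0.2623782 ]
```

The stick stands as it did at the start, the bystanders haven't moved, and all four balls are in the tray.

```bash
python3 -c "
from workcell import *
print(hand_in())"
```

```text
the job is handed in; nothing more can be done
None
```

All four balls are in the tray after two nudges with the stick, the stick is back upright in its stand, and the job is handed in at about 17.5 s with the jar, pucks and brush unmoved.

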